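# Load a sample jar into a chilled cabinet with a locking slide-out tray

### The arm

A 6-joint arm with a two-finger parallel gripper is mounted at the origin on the work surface. World frame = base frame: x ahead of the robot, y to its left, z up, the work surface at z = 0. Lengths are in m, angles in rad, forces in N, time in s.
With the tool pointing down it reaches from about 0.4 to 0.825 m from the base axis. Payload 7 kg.
Tool frame: the origin (TCP) lies where the fingers leave the gripper's body, on its centre line; the fingertips stand 73 mm ahead of it and the grasp point (between the pads) lies 54 mm ahead of it (r.pinch_z is the distance from the TCP to the grasp point, in m); x points along the fingers, z is the direction in which the jaws open and shut, and the axes are right-handed (so a half turn about x gives the same grasp; the last joint's range is limited). The gripper opens to 85 mm and grips with 20 to 120 N. Pads are 22 mm wide; open, the fingers measure 114 mm over their backs; the gripper's body (76 mm by 85 mm) begins 54 mm behind the grasp point. The pads swing forward as they close: fully open they stand 13 mm farther back than shut.
Start: joints at [-1.054, 0.359, 0.012, 0, -1.224, -0.288], TCP at [0.153, -0.657, 0.304] pointing down, gripper open.
Joint ranges: [-3.07, 3.07], [-1.43, 2.12], [-1.02, 1.25], [-3.03, 1.67], [-3.05, -0], [-3.03, 3.03]. Speed limits (rad/s): [2.39, 2.39, 3.01, 3.14, 3.14, 3.14].

### API

Orientations are given as a unit quaternion [w, x, y, z].
In Python, from cell import r gives the robot as it stands. The module is installed in compiled form; this text tells all that it offers.
- The arm moves only by the shell command python3 -m handwheel 'ROWS' [OPENING] [FORCE]. ROWS is JSON, a list of rows, each a list of 2 entries, a list of its own where there are three numbers: the shift along the tool's x, y, z in cm, then the turn, a rotation vector about the tool's x, y, z in degrees. A call has 1 to 12 rows; each row is the pose to reach, as a shift and turn from the pose measured when the call began, along the tool's axes at that moment; what a row does not reach only later rows make up. A row lasts 1/12 s, in which the tool goes at most 41.7 mm and 7.16 degrees, less where a joint would pass 70% of its speed; a pose out of reach is approached as far as the arm can. A call with a gripper value outside its range is refused whole. OPENING is the finger opening in cm, from 0 to 8.54, set as the call begins (- or left out, the last holds). The fingers move at their own pace and stop on an object; FORCE is the grip in N (left out, the last holds). Time passes only in rows, so rows that repeat a pose let the fingers close. It gives the time, the measured TCP pose, the force and the opening at its end, in the units of the state.
- r.sense(): the state, without advancing time (a new reading comes with each control period).
- r.read_camera(name): name is "side" or "top" or "wrist"; returns a dict with "image" (384x512x3 uint8, red, green, blue), "vertical_fov" (degrees; the focal length in pixels is half the picture's height over the tangent of half this angle, whatever the lens; pixels are square), "cx", "cy" (the principal point, pixels), "position" and "orientation" of the camera in the world. Camera axes: x right, y up, looking along -z (the intrinsics and any distortion apply to the point x, -y, -z); pixel columns grow to the right and rows downward; lengths in m; the calibration is good to about 2 mm. A picture is of the moment at which its call begins. There is no depth.
- r.job_done(): hands the job in, once; it reports no verdict.
The state is a dict: "time": time; "joint_positions": joint angles; "qd": joint speeds; "tau": joint torques, N m; "eef_pos": TCP position; "tcp_rot": TCP orientation; "wrist_force": force on the tool from outside, world axes, zero at the start; "torque": the same for the moment, N m; "opening": opening from 0.0 (shut) to 1.0 (fully open).
Only numpy, scipy, OpenCV 4.12 (cv2) and the standard library are available. Lean on these libraries where they do the work, as an engineer would, in place of code of your own. Each camera call takes 0.05 s, during which the arm holds its last target.

### The job

Pull the little white cabinet's tray out by its handle until it locks, and stand the green-capped jar on the tray beside the red-capped one. Then press the blue paddle to release the lock and slide the tray fully home, with both jars still standing on it, leaving the other jars and the spray bottle where they are.

Things in the scene. Friction and masses are not known exactly. Their poses are not given: they have to be found in the camera images.
- visor (a point): middle of the lower front edge of the grey visor of the white open-fronted cabinet (270 deep x 294 wide x 215 high), 180 above the table, 30 in front of its front face. Axes are the cabinet's: its front looks along its -x, z up. With the tray in, the handle stands only 15 farther out, so it must be reached with the tool leaning 30 to 45 degrees: hand out in front, fingers pointing in and down.
- tray (a joint): tray travel towards the cabinet's -x, m; 0 = home (front panel flush), starts up to 0.02 ajar. Slides need about 3 N, rising to about 6 N over the last 30 mm before a spring tooth clicks into a notch and locks, somewhere between 0.148 and 0.172 (differs, must be felt); then a hard stop, 3.5 mm of play. Locked, it cannot be pushed back unless the paddle is down.
- release (a joint): travel of the blue release paddle, m, 0 = up, 0.010 = fully down, sprung up: about 3 N to start, 7 N at the bottom. It dips by itself by some 5 mm as the tooth nears its notch and pops up when locked. 7 mm or more frees the lock; hold it down while pushing the tray the first 15 mm home, then it may be let go.
- handle (a point): centre of the dark vertical handle bar in the middle of the tray's front: round, 12 in diameter, 71 long (55 free between its two level stays), its axis 45 in front of the panel, centre 67 above the table. Axes as the cabinet's. Moves with the tray.
- paddle (a point): centre of the top face of the blue release paddle on the tray's front, 90 above the table when up; 28 (out from the panel) x 45 (wide) x 10. It lies 18 in front of the panel's face and 70 to the cabinet's +y side of the handle. The panel (8 thick, 250 wide) rises 25 above it, so a fingertip on the paddle can push the panel. Moves with the tray and the paddle. Axes as the cabinet's.
- tray_floor (a point): middle of the tray's free half, on its floor (50 above the table); axes as the cabinet's. 65 behind the panel's face, 50 to the +y side of the tray's middle. The floor is 217 deep x 207 wide inside a rim 15 high; the front panel rises 65 above it. Moves with the tray. With the tray locked out it lies 50 or more in front of the visor's edge.
- jar_green_mid (a point): centre (half-way up) of the green-capped cream jar to load: 44 in diameter, 70 high, about 0.14 kg, standing on the table, z up
- jar_inside_mid (a point): centre of the red-capped cream jar already standing on the tray (44 in diameter, 70 high), in the half on the cabinet's -y side, some 50 from the tray's middle
- jar_white_mid (a point): centre of a white-capped jar of the same size on the table; leave it alone
- jar_yellow_mid (a point): centre of a yellow-capped jar of the same size on the table; leave it alone
- spray: white spray bottle, 68 in diameter, 187 high, origin under its centre; leave it alone

How it is judged:
On the way, in this order (a step that is already met when the one before it is completed fails the run):
1. the tray is out and locked: the tooth has clicked up in its notch (value of joint tray above 0.146 m and value of joint release below 0.002 m), for 0.2 s.
2. the green-capped jar stands on the locked tray, let go (all of step 1 and z of jar_green_mid in the frame of tray_floor between 0.03 and 0.04 m and horizontal distance between jar_green_mid and tray_floor below 0.2 m and angle between jar_green_mid's own z axis and vertical below 0.1 rad and contact force between jar_green and the fingers below 0.1 N), for 0.2 s.
3. the paddle is pressed down while the tray is locked out (value of joint tray above 0.14 m and value of joint release above 0.0045 m), for 0.05 s.
At the end, for the whole second after the job is handed in: The tray is home within 6 mm with the paddle up, and the green-capped and the red-capped jar both stand upright (within 0.1 rad) on its floor, at rest and let go (value of joint tray below 0.006 m and value of joint release below 0.002 m and z of jar_green_mid in the frame of tray_floor between 0.03 and 0.04 m and z of jar_inside_mid in the frame of tray_floor between 0.03 and 0.04 m and horizontal distance between each of jar_green_mid, jar_inside_mid and tray_floor below 0.2 m and angle between each of jar_green_mid, jar_inside_mid's own z axis and vertical below 0.1 rad and linear speed of each of jar_green, jar_inside below 0.02 m/s); the robot touches nothing.
It fails at once if a jar on the tray is knocked over, or the green-capped jar tipped over (angle between jar_inside_mid's own z axis and vertical above 0.5 rad or angle between jar_green_mid's own z axis and vertical above 0.9 rad).
It fails at once if the white- or yellow-capped jar or the spray bottle is moved by more than 25 mm (distance of any of jar_white_mid, jar_yellow_mid, spray from where it was at the start of the episode above 0.025 m).
It also fails if it takes over 69 s, if anything falls off the work surface, if the arm or the gripper's body presses on something with over 40 N, if the wrist force passes 120 N, or if a joint passes its speed limit or range.

## Working session

There is one attempt and no reset: what is moved stays moved. The work goes in short steps, Python scripts to look and compute and a shell command to move; the robot and the scene stay as the last step left them, time stands still between calls to the robot, and variables do not carry over. Pictures are saved under pics/ and viewed, and the job is handed in when it is done.

```bash
mkdir -p pics; ls; python3 - <<'E'
from cell import r
import cv2
print(r.sense()); print(r.pinch_z)
for n in ["side","top","wrist"]:
    c=r.read_camera(n); cv2.imwrite(f"pics/{n}0.png",c["image"][:,:,::-1])
    print(n,{k:v for k,v in c.items() if k!="image"})
E
```

```text
pics
{'time': 0.0, 'joint_positions': array([-1.05390676e+00,  3.59387414e-01,  1.10426284e-02, -3.37396503e-04,
       -1.22410522e+00, -2.88085200e-01]), 'qd': array([ 2.84007004e-04, -6.94708624e-04,  7.34559747e-04,  2.91316460e-06,
        6.92667769e-05,  4.82282098e-04]), 'tau': array([ 1.51833243e-03, -5.83327138e+01,  2.93426174e+01,  6.93653047e+00,
       -5.69499374e-03, -2.82843914e-06]), 'eef_pos': array([ 0.15298393, -0.65705568,  0.30295848]), 'tcp_rot': array([ 0.44000934, -0.55328213,  0.43936439,  0.55428296]), 'wrist_force': array([-0.12883372,  0.86019818,  0.38658411]), 'torque': array([ 0.02460112,  0.06867631, -0.00478941]), 'opening': 1.0017130694117653}
0.0539
side {'vertical_fov': 46.35832197889116, 'cx': 258.2505495167082, 'cy': 181.9412577946981, 'position': array([0.01834583, 0.6104344 , 0.68272012]), 'orientation': array([-0.33081447, -0.16822835,  0.41607884,  0.83014421])}
top {'vertical_fov': 52.42225466868259, 'cx': 253.9606723150635, 'cy': 188.86594743477008, 'position': array([0.43997807, 0.07228175, 0.95996842]), 'orientation': array([ 0.71071645,  0.03909301, -0.02627488, -0.70189992])}
wrist {'vertical_fov': 58.57093509772279, 'cx': 259.2934320599058, 'cy': 187.52963584909276, 'position': array([ 0.08565424, -0.67259497,  0.37257985]), 'orientation': array([ 0.61601501, -0.08424727, -0.10651821,  0.77593929])}
```

View pics/side0.png

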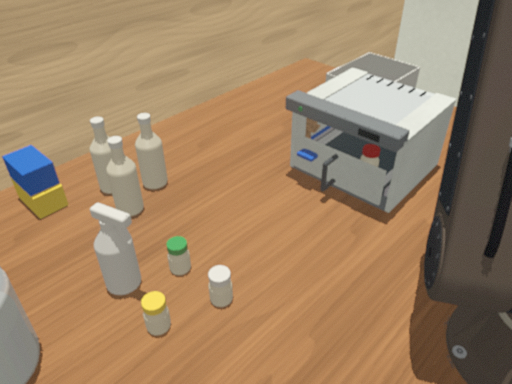

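View pics/top0.png

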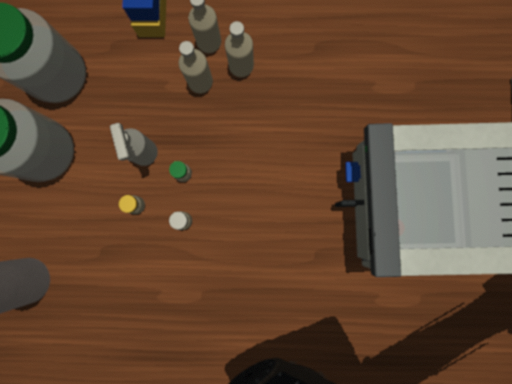

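View pics/wrist0.png

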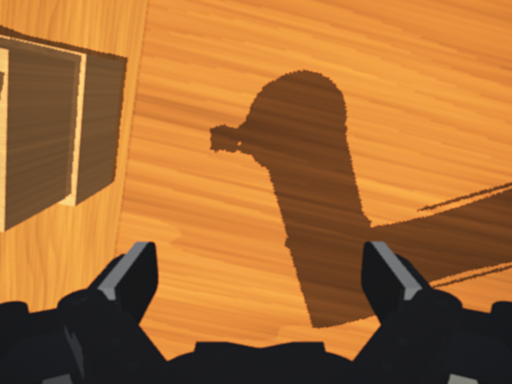

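The top view shows cabinet at right, front facing image left (world +y). Handle is at about (348,204), the paddle at (352,172), green cap at (179,170), white at (179,220), yellow at (129,204) and the spray at (135,148).

```bash
cat > h.py <<'E'
import numpy as np, cv2
from scipy.spatial.transform import Rotation as R
from cell import r
def rot(q): return R.from_quat([q[1],q[2],q[3],q[0]])
def cam(n,save=None):
    c=r.read_camera(n)
    if save: cv2.imwrite(f"pics/{save}.png",c["image"][:,:,::-1])
    c["f"]=192/np.tan(np.radians(c["vertical_fov"])/2); return c
def ray(c,u,v):
    d=rot(c["orientation"]).apply([(u-c["cx"])/c["f"],-(v-c["cy"])/c["f"],-1]); return c["position"],d
def plane(c,u,v,z):
    p,d=ray(c,u,v); return p+d*(z-p[2])/d[2]
def tri(c1,a,c2,b):
    p,d=ray(c1,*a);q,e=ray(c2,*b)
    A=np.stack([d,-e],1);t=np.linalg.lstsq(A,q-p,rcond=None)[0]
    x,y=p+d*t[0],q+e*t[1]; return (x+y)/2,np.linalg.norm(x-y)
def proj(c,X):
    v=rot(c["orientation"]).inv().apply(np.asarray(X)-c["position"]); return np.array([c["cx"]-c["f"]*v[0]/v[2],c["cy"]+c["f"]*v[1]/v[2]])
def blobs(c,lo,hi,amin=15):
    h=cv2.cvtColor(c["image"],cv2.COLOR_RGB2HSV); m=cv2.inRange(h,np.array(lo),np.array(hi))
    n,l,s,ce=cv2.connectedComponentsWithStats(m)
    return [(s[i].tolist(),ce[i].round(1).tolist()) for i in range(1,n) if s[i][4]>=amin]
def tool():
    s=r.sense(); return s["eef_pos"],rot(s["tcp_rot"]).as_matrix()
E
python3 - <<'E'
from h import *
t=cam("top");s=cam("side")
cols=dict(green=((50,100,40),(75,255,255)),yellow=((22,150,80),(32,255,255)),blue=((105,150,60),(125,255,255)),red=((0,180,60),(4,255,255)),red2=((174,150,60),(180,255,255)),white=((0,0,170),(180,40,255)))
for k,(a,b) in cols.items():
    print(k,"TOP",blobs(t,a,b),"SIDE",blobs(s,a,b))
for n,c in(("top",t),("side",s)):
    im=c["image"][:,:,::-1]
    cr=im[90:290,300:512] if n=="top" else im[60:220,270:470]
    cv2.imwrite(f"pics/{n}_cr.png",cv2.resize(cr,None,fx=3.5 if n=="side" else 2.8,fy=3.5 if n=="side" else 2.8,interpolation=cv2.INTER_CUBIC))
E
```

```text
green TOP [([0, 3, 27, 55, 1144], [10.9, 29.5]), ([0, 107, 10, 42, 307], [3.6, 126.8]), ([170, 161, 17, 17, 224], [177.7, 169.4])] SIDE [([167, 236, 19, 19, 276], [176.3, 245.0])]
yellow TOP [([132, 21, 29, 6, 145], [146.2, 23.9]), ([119, 195, 18, 17, 235], [127.8, 203.4])] SIDE [([13, 182, 55, 37, 952], [44.0, 200.3]), ([141, 293, 7, 8, 15], [143.7, 296.3]), ([142, 298, 24, 17, 131], [154.2, 308.9])]
blue TOP [([123, 0, 31, 9, 275], [138.0, 3.9]), ([346, 162, 7, 20, 133], [348.9, 171.7])] SIDE [([3, 146, 55, 49, 1591], [30.5, 169.5]), ([298, 151, 16, 9, 75], [306.0, 155.0])]
red TOP [] SIDE [([364, 145, 15, 12, 84], [371.9, 150.8])]
red2 TOP [] SIDE []
white TOP [([192, 0, 10, 4, 34], [196.5, 1.3]), ([231, 23, 12, 11, 101], [236.2, 27.7]), ([181, 42, 11, 12, 100], [185.9, 47.3]), ([112, 124, 14, 33, 235], [118.5, 140.5]), ([394, 124, 118, 26, 2674], [452.4, 136.2]), ([170, 213, 16, 15, 194], [177.4, 220.0]), ([401, 248, 111, 27, 2690], [455.9, 260.6])] SIDE [([306, 0, 172, 140, 10721], [412.5, 67.3]), ([354, 52, 18, 9, 26], [363.5, 55.2]), ([327, 61, 26, 15, 48], [336.4, 68.8]), ([137, 113, 13, 7, 76], [143.0, 115.8]), ([90, 117, 13, 7, 75], [95.9, 119.8]), ([136, 134, 25, 16, 234], [147.5, 142.6]), ([90, 136, 32, 18, 292], [104.5, 144.8]), ([106, 158, 29, 18, 313], [119.9, 167.6]), ([90, 203, 40, 19, 386], [109.7, 211.9]), ([94, 231, 25, 24, 388], [104.8, 244.4]), ([208, 265, 22, 18, 308], [218.8, 273.5]), ([0, 268, 9, 37, 219], [3.0, 285.2])]
```

View pics/top_cr.png

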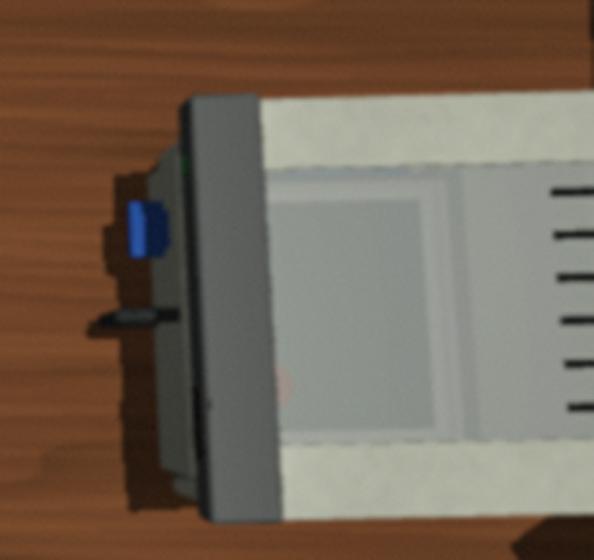

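View pics/side_cr.png

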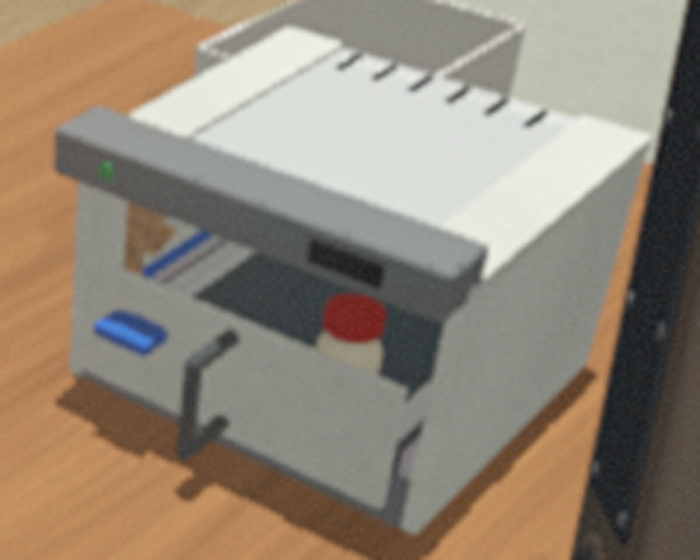

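```bash
python3 - <<'E'
from h import *
np.set_printoptions(precision=4,suppress=True)
t=cam("top");s=cam("side")
def tc(x,y): return (300+x/2.8,90+y/2.8)
def sc(x,y): return (270+x/3.5,60+y/3.5)
for n,a,b in(("green",(177.7,169.4),(176.3,243.5)),("yellow",(127.8,203.4),(153,301)),("white",(177.4,220),(218.8,273.5))):
    print(n,plane(t,*a,.07),plane(s,*b,.063),tri(t,a,s,b))
print("handle",plane(s,*sc(193,360),.1025),plane(s,*sc(190,408),.067),plane(s,*sc(188,452),.0315))
print("handle top view: bottom",plane(t,*tc(90,330),.0315),"top",plane(t,*tc(118,318),.1025))
print("visor lower side L R",plane(s,*sc(60,170),.18),plane(s,*sc(470,303),.18))
print("visor top view L R",plane(t,*tc(183,105),.18),plane(t,*tc(207,517),.18))
print("cab bottom front corner side",plane(s,*sc(415,530),0),plane(s,*sc(75,375),0))
print("cab top front edges",plane(t,*tc(262,100),.215),plane(t,*tc(281,520),.215),plane(t,*tc(590,92),.215),plane(t,*tc(590,515),.215))
print("paddle",tri(t,(352.5,171.5),s,sc(132,330)),plane(t,352.5,171.5,.09),plane(s,*sc(134,330),.088))
print("panel top",plane(t,*tc(152,180),.115),plane(t,*tc(163,465),.115))
print("red cap",plane(s,371,146,.12))
p,M=tool();print(p,M)
E
```

```text
green [0.5655 0.2658 0.07  ] [0.5717 0.265  0.063 ] (array([0.5666, 0.267 , 0.0677]), np.float64(0.001978366925984369))
yellow [0.4855 0.3784 0.07  ] [0.4901 0.3789 0.063 ] (array([0.4862, 0.38  , 0.0671]), np.float64(0.0016475042966457504))
white [0.449  0.2628 0.07  ] [0.4541 0.26   0.063 ] (array([0.4493, 0.2633, 0.0693]), np.float64(0.0008550464053940332))
handle [ 0.4959 -0.111   0.1025] [ 0.4924 -0.108   0.067 ] [ 0.49   -0.1075  0.0315]
handle top view: bottom [ 0.4829 -0.0964  0.0315] top [ 0.4893 -0.1054  0.1025]
visor lower side L R [ 0.6383 -0.1391  0.18  ] [ 0.348 -0.177  0.18 ]
visor top view L R [ 0.6399 -0.1374  0.18  ] [ 0.3463 -0.1503  0.18  ]
cab bottom front corner side [ 0.3509 -0.1773  0.    ] [ 0.6335 -0.1606  0.    ]
cab top front edges [ 0.6349 -0.1824  0.215 ] [ 0.3493 -0.1894  0.215 ] [ 0.6425 -0.4067  0.215 ] [ 0.3557 -0.3933  0.215 ]
paddle (array([ 0.5628, -0.1326,  0.0858]), np.float64(6.634212537215654e-05)) [ 0.5622 -0.1316  0.09  ] [ 0.5597 -0.1309  0.088 ]
panel top [ 0.5967 -0.13    0.115 ] [ 0.377  -0.1361  0.115 ]
red cap [ 0.4455 -0.2198  0.12  ]
[ 0.153  -0.6573  0.3037] [[-0.0001 -0.974  -0.2267]
 [ 0.0004 -0.2267  0.974 ]
 [-1.      0.      0.0004]]
```

```bash
cat >> h.py <<'E'
np.set_printoptions(precision=3,suppress=True)
TH=np.radians(2.0)
def cabrot(lean,yaw=TH):
    """tool rotation: fingers lean deg from vertical, pointing into cabinet; jaws along cabinet -y"""
    l=np.radians(lean); cx=np.array([np.sin(yaw),-np.cos(yaw),0]); cy=np.array([np.cos(yaw),np.sin(yaw),0])
    X=np.sin(l)*cx-np.cos(l)*np.array([0,0,1]); Z=-cy; return np.stack([X,np.cross(Z,X),Z],1)
def go(P,M,off=0.0539):
    """print shift cm & rotvec deg taking point 'off' ahead of the TCP to P with rotation M"""
    p,T=tool(); tcp=np.asarray(P)-off*M[:,0]
    d=T.T@(tcp-p)*100; w=np.degrees(R.from_matrix(T.T@M).as_rotvec())
    print("tcp",p,"-> ",tcp,"SHIFT cm",d.round(2),"TURN deg",w.round(1),"rows>=",np.ceil(max(np.linalg.norm(d)/4.17,np.linalg.norm(w)/7.16)))
def st():
    s=r.sense(); p,T=tool(); print("t",round(s["time"],2),"tcp",p,"X",T[:,0],"Z",T[:,2],"pinch",p+.0539*T[:,0],"tip",p+.073*T[:,0],"F",s["wrist_force"],"op",round(float(s["opening"]),3),"q",s["joint_positions"])
E
python3 - <<'E'
from h import *
go((.45,-.25,.37),cabrot(0)); go((.49,0,.26),cabrot(38))
E
```

```text
tcp [ 0.153 -0.657  0.304] ->  [ 0.45  -0.25   0.424] SHIFT cm [-12.01 -38.16  32.94] TURN deg [-78.9   0.    0. ] rows>= 13.0
tcp [ 0.153 -0.657  0.304] ->  [0.489 0.033 0.302] SHIFT cm [  0.14 -48.36  59.64] TURN deg [-75.8  26.1  31.7] rows>= 19.0
```

```bash
python3 -m handwheel '[[[-4,-1,1],[-5,0,0]],[[-8,-2,2],[-11,0,0]],[[-11,-5,4],[-18,0,0]],[[-12,-8,7],[-25,0,0]],[[-12,-11,9.5],[-32,0,0]],[[-12,-14,12],[-38,0,0]],[[-12,-17,14.5],[-44,0,0]],[[-12,-20,17],[-50,0,0]],[[-12,-23,20],[-56,0,0]],[[-12,-26,22.5],[-62,0,0]],[[-12,-29,25],[-68,0,0]],[[-12,-32,27.5],[-74,0,0]]]'
python3 - <<'E'
from h import *
st(); go((.492,-.02,.19),cabrot(38))
E
```

```text
time: 1.35
eef_pos: [0.403, -0.3151, 0.4243]
tcp_rot: [-0.016, 0.707, -0.016, -0.707]
wrist_force: [1.3, 0.1, -0.6]
opening: 0.999
t 1.35 tcp [ 0.403 -0.315  0.424] X [ 0.001  0.    -1.   ] Z [-0.999  0.045 -0.001] pinch [ 0.403 -0.315  0.37 ] tip [ 0.403 -0.315  0.351] F [ 1.331  0.149 -0.603] op 0.999 q [-0.28   0.027 -0.135 -0.    -1.407  0.234]
tcp [ 0.403 -0.315  0.424] ->  [0.491 0.013 0.232] SHIFT cm [ 19.19 -33.19  -7.28] TURN deg [-4.4  1.5 38. ] rows>= 10.0
```

```bash
python3 -m handwheel '[[[0,-3.5,-0.7],[0,0,3.5]],[[0,-7.3,-1.5],[-1,0,7]],[[0,-11.2,-2.4],[-1,0,11]],[[1,-15,-3.2],[-2,0,14]],[[2,-19,-4],[-2,0,18]],[[4,-22.5,-4.9],[-2,0.5,22]],[[7,-25.5,-5.6],[-3,1,25]],[[10,-28,-6.1],[-3,1,28]],[[13,-30,-6.6],[-4,1,31]],[[16,-32,-7],[-4,1,34]],[[18,-33,-7.3],[-4.4,1.5,37]],[[19.2,-33.2,-7.3],[-4.4,1.5,38]]]'
python3 - <<'E'
from h import *
st(); t=cam("top","top1");s=cam("side","side1");w=cam("wrist","wrist1"); go((.491,-.107,.067),cabrot(38))
E
```

```text
time: 2.35
eef_pos: [0.4911, 0.015, 0.2297]
tcp_rot: [0.245, 0.672, -0.219, -0.664]
wrist_force: [-0.5, -0.4, -1.1]
opening: 0.997
t 2.35 tcp [0.491 0.015 0.23 ] X [ 0.022 -0.619 -0.785] Z [-0.999 -0.038  0.002] pinch [ 0.492 -0.018  0.187] tip [ 0.493 -0.03   0.172] F [-0.507 -0.378 -1.107] op 0.997 q [ 0.709  0.244 -0.703  0.561 -1.146 -1.043]
tcp [0.491 0.013 0.232] ->  [ 0.49  -0.074  0.109] SHIFT cm [15.   -0.68  0.39] TURN deg [ 0.1  0.1 -0.1] rows>= 4.0
```

View pics/wrist1.png

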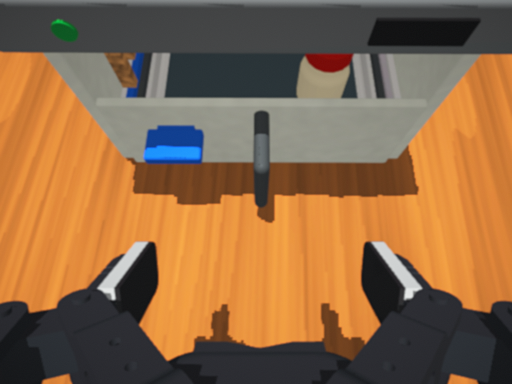

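View pics/side1.png

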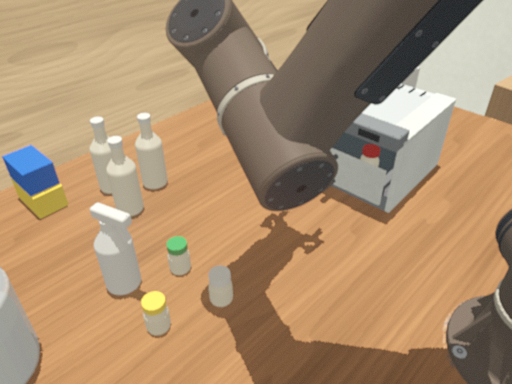

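The wrist view shows the handle centred between the fingers (column 261, rows 112–205). I'll check the projection, then advance.

```bash
python3 - <<'E'
from h import *
w=cam("wrist")
print([proj(w,(.491,-.107+dy,z)).round(0).tolist() for dy in(0,.006) for z in(.0315,.067,.1025)])
print(proj(w,(.561,-.132,.09)), plane(w,174,133,.09))
E
python3 -m handwheel '[[[2.5,-0.1,0],[0,0,0]],[[5,-0.2,0.1],[0,0,0]],[[7.5,-0.3,0.2],[0,0,0]],[[10,-0.5,0.3],[0,0,0]],[[12.5,-0.6,0.4],[0,0,0]],[[14.2,-0.7,0.4],[0,0,0]],[[15,-0.7,0.4],[0,0,0]],[[15,-0.7,0.4],[0,0,0]]]'
python3 - <<'E'
from h import *
st(); w=cam("wrist","wrist2"); go((.491,-.107,.067),cabrot(38))
E
```

```text
[[262.0, 201.0], [263.0, 186.0], [263.0, 167.0], [262.0, 207.0], [263.0, 192.0], [263.0, 174.0]]
[176.318 142.652] [ 0.564 -0.141  0.09 ]
time: 3.22
eef_pos: [0.49, -0.0754, 0.1107]
tcp_rot: [0.241, 0.673, -0.22, -0.665]
wrist_force: [0.2, -0.6, -0.2]
opening: 1.0
t 3.22 tcp [ 0.49  -0.075  0.111] X [ 0.02  -0.615 -0.788] Z [-0.999 -0.032 -0.001] pinch [ 0.491 -0.109  0.068] tip [ 0.492 -0.12   0.053] F [ 0.165 -0.59  -0.216] op 1.0 q [ 0.467  0.374 -0.942  0.894 -0.798 -1.248]
tcp [ 0.491 -0.075  0.111] ->  [ 0.49  -0.074  0.109] SHIFT cm [ 0.09 -0.19  0.07] TURN deg [-0.2 -0.   0. ] rows>= 1.0
```

View pics/wrist2.png

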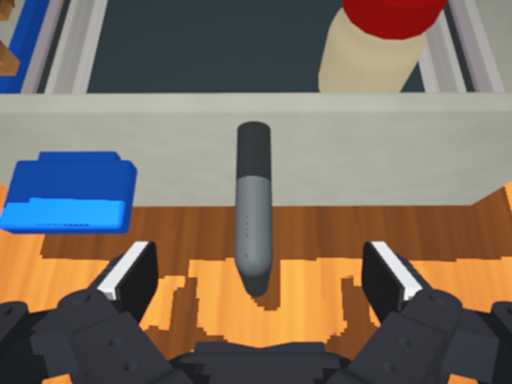

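```bash
python3 - <<'E'
from h import *
w=cam("wrist");p,T=tool()
print("pinch",proj(w,p+.0539*T[:,0]),"tips",proj(w,p+.073*T[:,0]),[proj(w,p+.06*T[:,0]+s*.0425*T[:,2]).round() for s in(-1,1)])
for y in(-.107,-.113,-.119): print(y,[proj(w,(.491,y,z)).round(0).tolist() for z in(.0315,.067,.1025)], proj(w,(.491,y-.045,.115)))
E
```

```text
pinch [255.923 269.503] tips [256.268 248.473] [array([154., 262.]), array([358., 262.])]
-0.107 [[259.0, 282.0], [259.0, 271.0], [258.0, 253.0]] [262.934 107.199]
-0.113 [[259.0, 270.0], [259.0, 256.0], [259.0, 234.0]] [263.449  92.108]
-0.119 [[260.0, 258.0], [260.0, 242.0], [260.0, 216.0]] [263.943  77.61 ]
```

The bar stands between the pads, and the projections agree with y=-0.107. Closing.

```bash
python3 -m handwheel '[[[0,0,0],[0,0,0]],[[0,0,0],[0,0,0]],[[0,0,0],[0,0,0]],[[0,0,0],[0,0,0]],[[0,0,0],[0,0,0]],[[0,0,0],[0,0,0]],[[0,0,0],[0,0,0]],[[0,0,0],[0,0,0]]]' 0 60
python3 - <<'E'
from h import *
st(); p,T=tool()
out=np.array([-np.sin(TH),np.cos(TH),0]); print("out in tool axes per cm",T.T@out)
E
```

```text
time: 3.98
eef_pos: [0.4916, -0.0735, 0.1118]
tcp_rot: [0.241, 0.674, -0.219, -0.663]
wrist_force: [1.4, 2.2, 2.2]
opening: 0.123
t 3.98 tcp [ 0.492 -0.073  0.112] X [ 0.024 -0.614 -0.789] Z [-0.999 -0.034 -0.004] pinch [ 0.493 -0.107  0.069] tip [ 0.493 -0.118  0.054] F [1.385 2.204 2.192] op 0.123 q [ 0.47   0.373 -0.939  0.892 -0.8   -1.247]
out in tool axes per cm [-0.615 -0.789  0.001]
```

```bash
python3 -m handwheel '[[[-0.5,-0.6,0],[0,0,0]],[[-1.1,-1.4,0],[0,0,0]],[[-1.8,-2.3,0],[0,0,0]],[[-2.5,-3.2,0],[0,0,0]],[[-3.2,-4.1,0],[0,0,0]],[[-3.9,-5.0,0],[0,0,0]],[[-4.6,-5.9,0],[0,0,0]],[[-5.2,-6.7,0],[0,0,0]],[[-5.7,-7.3,0],[0,0,0]],[[-6.0,-7.7,0],[0,0,0]],[[-6.2,-7.9,0],[0,0,0]],[[-6.2,-7.9,0],[0,0,0]]]'
python3 - <<'E'
from h import *
st(); p,T=tool()
out=np.array([-np.sin(TH),np.cos(TH),0]); print("out in tool axes per cm",T.T@out)
E
```

```text
time: 4.98
eef_pos: [0.4881, 0.0275, 0.1119]
tcp_rot: [0.241, 0.674, -0.218, -0.664]
wrist_force: [-1.5, 2.0, -0.3]
opening: 0.115
t 4.98 tcp [0.488 0.027 0.112] X [ 0.024 -0.614 -0.789] Z [-0.999 -0.035 -0.004] pinch [ 0.489 -0.006  0.069] tip [ 0.49  -0.017  0.054] F [-1.454  2.026 -0.266] op 0.115 q [ 0.706  0.413 -0.829  0.666 -0.896 -1.246]
out in tool axes per cm [-0.614 -0.789  0.   ]
```

```bash
python3 -m handwheel '[[[-0.3,-0.4,0],[0,0,0]],[[-0.6,-0.8,0],[0,0,0]],[[-0.9,-1.2,0],[0,0,0]],[[-1.2,-1.5,0],[0,0,0]],[[-1.2,-1.5,0],[0,0,0]]]'; python3 - <<'E'
from h import *
st(); w=cam("wrist","wrist3");cam("top","top3")
E
```

```text
time: 5.4
eef_pos: [0.4874, 0.047, 0.1119]
tcp_rot: [0.24, 0.674, -0.218, -0.664]
wrist_force: [-0.7, 1.4, -0.4]
opening: 0.122
t 5.4 tcp [0.487 0.047 0.112] X [ 0.024 -0.613 -0.79 ] Z [-0.999 -0.034 -0.003] pinch [0.489 0.014 0.069] tip [0.489 0.002 0.054] F [-0.749  1.424 -0.368] op 0.122 q [ 0.744  0.423 -0.803  0.63  -0.917 -1.246]
```

View pics/wrist3.png

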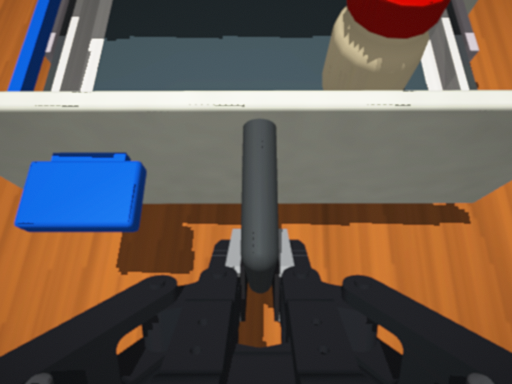

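View pics/top3.png

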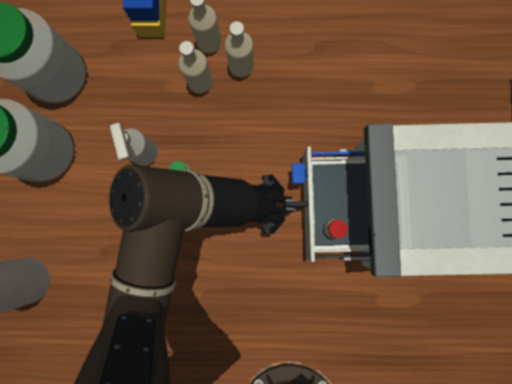

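The tray follows: the bar is held, and the red jar is visible standing at (337,229) in the top view. Continuing in small steps.

```bash
python3 -m handwheel '[[[-0.2,-0.3,0],[0,0,0]],[[-0.45,-0.6,0],[0,0,0]],[[-0.6,-0.8,0],[0,0,0]],[[-0.6,-0.8,0],[0,0,0]]]' | sed -n '2p;4p'; python3 -m handwheel '[[[-0.15,-0.2,0],[0,0,0]],[[-0.3,-0.4,0],[0,0,0]],[[-0.3,-0.4,0],[0,0,0]]]'| sed -n '2p;4p';  python3 -m handwheel '[[[-0.15,-0.2,0],[0,0,0]],[[-0.3,-0.4,0],[0,0,0]],[[-0.3,-0.4,0],[0,0,0]]]'| sed -n '2p;4p'; python3 - <<'E'
from h import *
st(); w=cam("wrist","wrist4")
print(blobs(w,(105,150,60),(125,255,255)))
E
```

```text
eef_pos: [0.487, 0.0568, 0.1119]
wrist_force: [0.6, 0.6, 2.1]
eef_pos: [0.4869, 0.0617, 0.1119]
wrist_force: [2.2, -0.6, 0.6]
eef_pos: [0.4867, 0.0666, 0.1119]
wrist_force: [2.5, -1.8, 1.0]
t 6.33 tcp [0.487 0.067 0.112] X [ 0.024 -0.614 -0.789] Z [-0.999 -0.034 -0.004] pinch [0.488 0.033 0.069] tip [0.488 0.022 0.054] F [ 2.516 -1.779  1.017] op 0.122 q [ 0.78   0.434 -0.776  0.597 -0.938 -1.247]
[([10, 0, 52, 91, 2061], [35.9, 45.8]), ([17, 154, 130, 78, 8874], [83.8, 194.2])]
```

```bash
for i in 1; do python3 -m handwheel '[[[-0.15,-0.2,0],[0,0,0]],[[-0.3,-0.4,0],[0,0,0]],[[-0.3,-0.4,0],[0,0,0]]]'| sed -n '2p;4p'; python3 - <<'E'
from h import *
w=cam("wrist","wrist5")
print(blobs(w,(105,150,60),(125,255,255))[1])
E
done; python3 -m handwheel '[[[-0.15,-0.2,0],[0,0,0]],[[-0.3,-0.4,0],[0,0,0]],[[-0.3,-0.4,0],[0,0,0]]]'| sed -n '2p;4p'; python3 - <<'E'
from h import *
w=cam("wrist","wrist6")
print(blobs(w,(105,150,60),(125,255,255))[1])
E
```

```text
eef_pos: [0.4865, 0.0716, 0.1119]
wrist_force: [2.4, -0.5, 1.6]
([9, 149, 134, 80, 9435], [78.1, 190.2])
eef_pos: [0.4864, 0.0728, 0.1117]
wrist_force: [32.1, -33.3, -13.9]
([8, 148, 135, 80, 9378], [77.4, 189.5])
```

```bash
python3 -m handwheel '[[[0.15,0.2,0],[0,0,0]],[[0.15,0.2,0],[0,0,0]],[[0.15,0.2,0],[0,0,0]]]'| sed -n '2p;4p'; python3 -m handwheel '[[[0.25,0.3,0],[0,0,0]],[[0.25,0.3,0],[0,0,0]],[[0.25,0.3,0],[0,0,0]]]'| sed -n '2p;4p'; python3 - <<'E'
from h import *
st();w=cam("wrist","wrist7")
print(blobs(w,(105,150,60),(125,255,255))[1])
E
```

```text
eef_pos: [0.4867, 0.0699, 0.1117]
wrist_force: [4.0, -1.6, -1.3]
eef_pos: [0.4868, 0.0676, 0.1118]
wrist_force: [-10.6, 11.7, 7.4]
t 7.48 tcp [0.487 0.068 0.112] X [ 0.022 -0.616 -0.787] Z [-0.999 -0.033 -0.003] pinch [0.488 0.034 0.069] tip [0.488 0.023 0.054] F [-10.636  11.718   7.373] op 0.119 q [ 0.782  0.436 -0.773  0.594 -0.942 -1.248]
([9, 150, 135, 80, 9338], [78.3, 190.8])
```

View pics/wrist7.png

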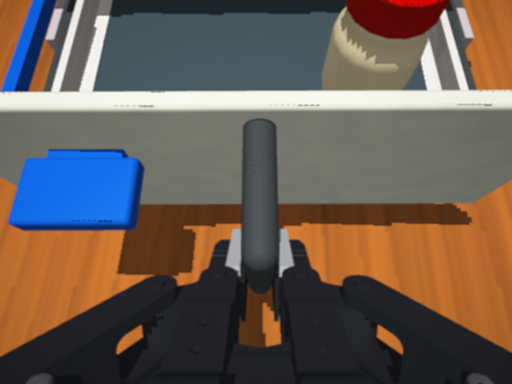

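The tooth has caught: pushing back met about 12 N. Ease off, open, retreat.

```bash
python3 -m handwheel '[[[-0.1,-0.1,0],[0,0,0]],[[-0.1,-0.1,0],[0,0,0]],[[-0.1,-0.1,0],[0,0,0]],[[-0.1,-0.1,0],[0,0,0]],[[-0.1,-0.1,0],[0,0,0]]]' 4 | tail -2;  python3 -m handwheel '[[[-3,0,0],[0,0,0]],[[-6,0,0],[0,0,0]],[[-10,0,0],[0,0,0]],[[-13,0,0],[0,0,0]],[[-15,0,0],[0,0,0]],[[-15,0,0],[0,0,0]]]'; python3 - <<'E'
from h import *
st()
t=cam("top","top5");s=cam("side","side5")
a,b=(105,150,60),(125,255,255)
print(blobs(t,a,b),blobs(s,a,b)); g=((50,100,40),(75,255,255)); print(blobs(t,*g),blobs(s,*g)); rd=((0,180,60),(5,255,255));print("red",blobs(t,*rd),blobs(s,*rd))
E
```

```text
wrist_force: [-0.3, -0.1, 0.2]
opening: 0.467
time: 8.45
eef_pos: [0.4848, 0.1643, 0.2329]
tcp_rot: [0.24, 0.675, -0.218, -0.662]
wrist_force: [0.7, 0.6, 0.4]
opening: 0.469
t 8.45 tcp [0.485 0.164 0.233] X [ 0.027 -0.613 -0.79 ] Z [-0.999 -0.035 -0.007] pinch [0.486 0.131 0.19 ] tip [0.487 0.12  0.175] F [0.73  0.588 0.431] op 0.469 q [ 0.933  0.337 -0.51   0.414 -1.291 -1.133]
[([123, 0, 31, 9, 276], [138.1, 4.0]), ([303, 152, 61, 4, 119], [331.1, 153.2]), ([283, 163, 14, 21, 259], [289.5, 173.5])] [([3, 146, 55, 49, 1541], [30.0, 169.4]), ([273, 179, 7, 8, 33], [275.8, 182.4])]
[([0, 3, 31, 56, 1201], [11.4, 29.8]), ([0, 107, 16, 43, 435], [5.5, 127.3]), ([169, 161, 18, 18, 237], [177.6, 169.8])] []
red [([319, 221, 18, 17, 236], [327.6, 228.9])] []
```

View pics/top5.png

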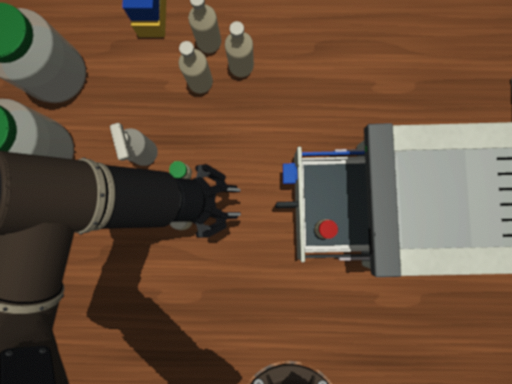

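View pics/side5.png

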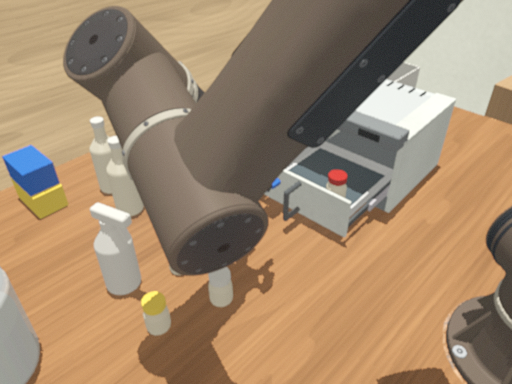

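```bash
python3 - <<'E'
from h import *
t=cam("top");s=cam("side")
print("green",plane(t,177.6,169.8,.07),"red",plane(t,327.6,228.9,.12),"paddle top",plane(t,289.5,173.5,.088))
print("spray",plane(s,122,287,0), plane(t,139,149,.09), "nozzle", plane(t,118,140,.18))
print("panel outer top edge", plane(t,296,149,.115),plane(t,299,262,.115),"handle", plane(t,278,207,.1025))
p,T=tool()
def down(yaw):
    a=np.radians(yaw);Z=np.array([np.cos(a),np.sin(a),0]);X=np.array([0,0,-1.]);return np.stack([X,np.cross(Z,X),Z],1)
go((.566,.266,.20),down(120)); go((.55,.15,.28),down(120))
E
cat >> h.py <<'E'
def down(yaw):
    a=np.radians(yaw);Z=np.array([np.cos(a),np.sin(a),0]);X=np.array([0,0,-1.]);return np.stack([X,np.cross(Z,X),Z],1)
E
```

```text
green [0.565 0.266 0.07 ] red [ 0.434 -0.07   0.12 ] paddle top [0.556 0.009 0.088]
spray [0.61  0.377 0.   ] [0.609 0.351 0.09 ] nozzle [0.609 0.366 0.18 ]
panel outer top edge [ 0.607 -0.003  0.115] [ 0.363 -0.01   0.115] handle [0.48  0.035 0.103]
tcp [0.483 0.16  0.229] ->  [0.566 0.266 0.254] SHIFT cm [-8.3  -6.59 -8.65] TURN deg [ 59.4 -20.6 -34.3] rows>= 11.0
tcp [0.483 0.16  0.229] ->  [0.55  0.15  0.334] SHIFT cm [-7.47  7.43 -6.69] TURN deg [ 59.4 -20.6 -34.3] rows>= 11.0
```

```bash
python3 -m handwheel '[[[-1,0.7,-0.6],[5,-1.7,-2.9]],[[-2,1.4,-1.2],[10,-3.4,-5.7]],[[-3,2.1,-1.8],[15,-5.1,-8.6]],[[-3.7,2.8,-2.4],[20,-6.9,-11.4]],[[-4.4,3.5,-3],[25,-8.6,-14.3]],[[-5,4.2,-3.6],[30,-10.3,-17.2]],[[-5.6,4.9,-4.3],[35,-12,-20]],[[-6.2,5.6,-5],[40,-13.7,-22.9]],[[-6.7,6.2,-5.5],[45,-15.5,-25.8]],[[-7.2,6.8,-6],[50,-17.2,-28.6]],[[-7.5,7.4,-6.6],[55,-18.9,-31.5]],[[-7.5,7.4,-6.7],[59.4,-20.6,-34.3]]]' 7 | tail -2
python3 - <<'E'
from h import *
st(); w=cam("wrist","wrist8"); go((.566,.266,.12),down(120));t=cam("top","top8")
g=((50,100,40),(75,255,255)); print(blobs(w,*g),blobs(t,*g))
for b in blobs(w,*g): print(plane(w,*b[1],.068))
E
```

```text
wrist_force: [0.6, -0.9, 1.1]
opening: 0.821
t 9.65 tcp [0.551 0.149 0.334] X [ 0.001  0.002 -1.   ] Z [-0.495  0.869  0.001] pinch [0.551 0.149 0.28 ] tip [0.551 0.149 0.261] F [ 0.574 -0.861  1.05 ] op 0.821 q [ 0.607  0.168 -0.177 -0.001 -1.223 -1.66 ]
tcp [0.55  0.149 0.334] ->  [0.566 0.266 0.174] SHIFT cm [16.08 -7.03  9.38] TURN deg [-0.7  0.2  0.3] rows>= 5.0
[([329, 211, 38, 36, 925], [346.7, 226.6])] [([0, 3, 32, 59, 1450], [12.9, 32.9]), ([0, 107, 16, 25, 273], [5.9, 120.8]), ([170, 169, 4, 7, 17], [171.4, 171.9])]
[0.564 0.263 0.068]
```

View pics/wrist8.png

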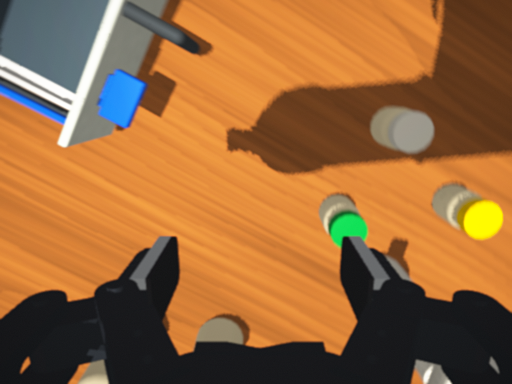

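Wrist view: green cap at (347,227), casting to (0.564,0.263), which agrees with the top view. Descending over it.

```bash
python3 -m handwheel '[[[1,-1.2,1.6],[0,0,0]],[[2,-2.8,3.6],[0,0,0]],[[3.5,-4.4,5.8],[0,0,0]],[[5.5,-5.8,7.8],[0,0,0]],[[8,-6.8,9],[0,0,0]],[[11,-6.95,9.3],[-0.5,0,0]],[[14,-6.95,9.3],[-0.5,0,0]],[[16,-6.95,9.3],[-0.5,0,0]],[[16,-6.95,9.3],[-0.5,0,0]]]' | tail -2
python3 - <<'E'
from h import *
st(); w=cam("wrist","wrist9"); go((.565,.265,.042),down(120))
g=((50,100,40),(75,255,255)); print(blobs(w,*g)); print([proj(w,(.565,.265,.07))])
for b in blobs(w,*g): print(plane(w,*b[1],.068))
E
```

```text
wrist_force: [-0.6, -0.6, -0.4]
opening: 0.82
t 10.5 tcp [0.561 0.262 0.167] X [-0.009 -0.006 -1.   ] Z [-0.505  0.863 -0.001] pinch [0.561 0.262 0.114] tip [0.561 0.262 0.094] F [-0.606 -0.572 -0.44 ] op 0.82 q [ 0.751  0.389 -0.278 -0.002 -0.914 -1.791]
tcp [0.562 0.263 0.17 ] ->  [0.565 0.265 0.096] SHIFT cm [ 7.44 -0.38  0.08] TURN deg [ 0.3 -0.1 -0.4] rows>= 2.0
[([226, 201, 72, 75, 4236], [261.7, 237.9])]
[array([259.906, 239.032])]
[0.565 0.266 0.068]
```

View pics/wrist9.png

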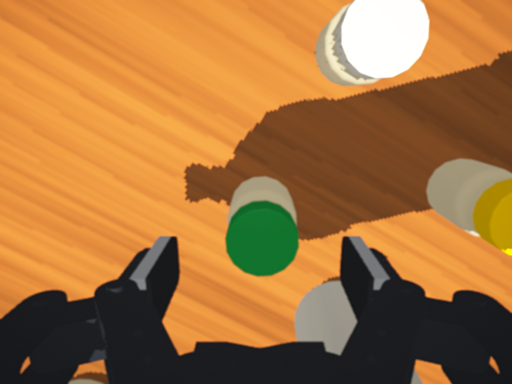

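```bash
python3 -m handwheel '[[[1.8,-0.3,0.1],[0,0,0]],[[3.8,-0.4,0.1],[0,0,0]],[[5.6,-0.4,0.1],[0,0,0]],[[7,-0.4,0.1],[0,0,0]],[[7.4,-0.4,0.1],[0,0,0]],[[7.4,-0.4,0.1],[0,0,0]]]' | tail -2
python3 -m handwheel '[[[0,0,0],[0,0,0]],[[0,0,0],[0,0,0]],[[0,0,0],[0,0,0]],[[0,0,0],[0,0,0]],[[0,0,0],[0,0,0]],[[0,0,0],[0,0,0]],[[0,0,0],[0,0,0]]]' 3 40
python3 - <<'E'
from h import *
st(); w=cam("wrist","wrist10"); 
E
```

```text
wrist_force: [-0.1, -0.0, 0.6]
opening: 0.823
time: 11.63
eef_pos: [0.5658, 0.2656, 0.0984]
tcp_rot: [0.349, -0.613, 0.353, 0.614]
wrist_force: [-0.9, -0.3, 5.4]
opening: 0.495
t 11.63 tcp [0.566 0.266 0.098] X [-0.004 -0.004 -1.   ] Z [-0.507  0.862 -0.002] pinch [0.566 0.265 0.044] tip [0.566 0.265 0.025] F [-0.879 -0.337  5.439] op 0.495 q [ 0.751  0.476 -0.33   0.001 -0.77  -1.791]
```

View pics/wrist10.png

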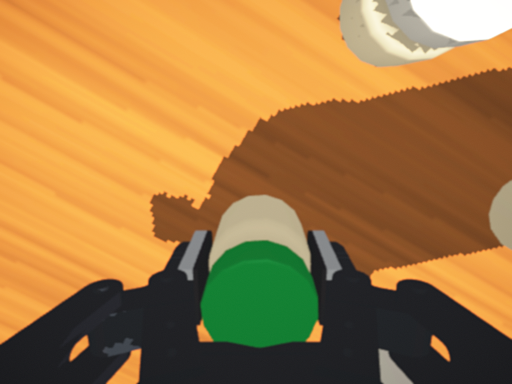

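```bash
python3 - <<'E'
from h import *
go((.541,-.072,.21),down(120)); go((.541,-.072,.0945),down(120))
E
python3 -m handwheel '[[[-2,0,0],[0,0,0]],[[-5,0,0],[0,0,0]],[[-9,0,0],[0,0,0]],[[-12.5,0,0],[0,0,0]],[[-15.5,0,0],[0,0,0]],[[-16.5,0,0],[0,0,0]],[[-16.6,0,0],[0,0,0]]]' | tail -2
python3 - <<'E'
from h import *
st();go((.541,-.072,.21),down(120)); go((.541,-.072,.0945),down(120))
E
```

```text
tcp [0.566 0.266 0.098] ->  [ 0.541 -0.072  0.264] SHIFT cm [-16.39  19.34 -27.88] TURN deg [ 0.4 -0.1 -0.3] rows>= 10.0
tcp [0.566 0.266 0.098] ->  [ 0.541 -0.072  0.148] SHIFT cm [ -4.85  19.27 -27.86] TURN deg [ 0.4 -0.1 -0.3] rows>= 9.0
wrist_force: [-0.2, 0.4, -1.2]
opening: 0.489
t 12.27 tcp [0.567 0.267 0.269] X [ 0.001 -0.    -1.   ] Z [-0.507  0.862 -0.001] pinch [0.568 0.267 0.215] tip [0.568 0.267 0.196] F [-0.187  0.437 -1.235] op 0.489 q [ 0.751  0.304 -0.151  0.001 -1.115 -1.791]
tcp [0.567 0.267 0.269] ->  [ 0.541 -0.072  0.264] SHIFT cm [  0.48  19.46 -27.88] TURN deg [ 0.5 -0.   0.1] rows>= 9.0
tcp [0.567 0.267 0.269] ->  [ 0.541 -0.072  0.148] SHIFT cm [ 12.03  19.47 -27.87] TURN deg [ 0.5 -0.   0.1] rows>= 9.0
```

```bash
python3 -m handwheel '[[[0,1,-1.4],[0,0,0]],[[0,2.6,-3.7],[0,0,0]],[[0,4.6,-6.6],[0,0,0]],[[0,6.7,-9.6],[0,0,0]],[[0,8.8,-12.6],[0,0,0]],[[0,10.9,-15.6],[0,0,0]],[[0,13,-18.6],[0,0,0]],[[0,15.1,-21.6],[0,0,0]],[[0,17,-24.4],[0,0,0]],[[0,18.5,-26.5],[0.2,0,0]],[[0.3,19.3,-27.6],[0.5,0,0]],[[0.5,19.5,-27.9],[0.5,0,0]]]' | tail -2
python3 - <<'E'
from h import *
st();t=cam("top","top11");w=cam("wrist","wrist11");go((.541,-.072,.0945),down(120))
g=((50,100,40),(75,255,255)); print(blobs(t,*g)); rd=((0,180,60),(5,255,255));b=blobs(t,*rd);print(b,[plane(t,*x[1],.12) for x in b])
E
```

```text
wrist_force: [0.1, 0.3, -1.5]
opening: 0.488
t 13.27 tcp [ 0.539 -0.075  0.262] X [-0.001 -0.    -1.   ] Z [-0.497  0.868  0.   ] pinch [ 0.539 -0.075  0.208] tip [ 0.539 -0.075  0.189] F [ 0.116  0.341 -1.459] op 0.488 q [ 0.222  0.178 -0.337 -0.    -1.057 -1.273]
tcp [ 0.54  -0.073  0.262] ->  [ 0.541 -0.072  0.148] SHIFT cm [11.37 -0.2   0.04] TURN deg [-0.2  0.  -0.1] rows>= 3.0
[([0, 3, 32, 59, 1465], [12.9, 33.1]), ([0, 107, 16, 48, 552], [6.0, 130.4])]
[([319, 221, 18, 17, 238], [327.5, 228.8])] [array([ 0.434, -0.07 ,  0.12 ])]
```

View pics/wrist11.png

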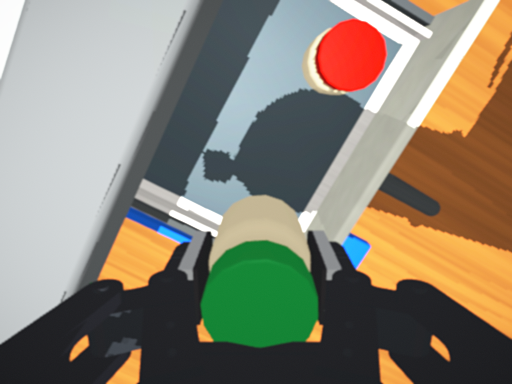

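View pics/top11.png

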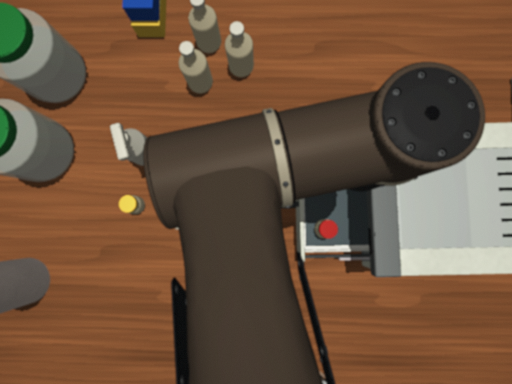

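```bash
python3 -m handwheel '[[[2,-0.2,0.1],[0,0,0]],[[4.5,-0.3,0.2],[0,0,0]],[[7,-0.3,0.2],[0,0,0]],[[9,-0.3,0.2],[0,0,0]],[[10.3,-0.3,0.2],[0,0,0]],[[10.8,-0.3,0.2],[0,0,0]],[[10.8,-0.3,0.2],[0,0,0]]]' | tail -5
python3 - <<'E'
from h import *
st();go((.541,-.070,.0945),down(120))
E
```

```text
time: 13.95
eef_pos: [0.5404, -0.0694, 0.1526]
tcp_rot: [0.353, -0.611, 0.355, 0.613]
wrist_force: [0.2, 0.4, -1.1]
opening: 0.494
t 13.95 tcp [ 0.54  -0.069  0.153] X [-0.004 -0.001 -1.   ] Z [-0.499  0.867  0.002] pinch [ 0.54  -0.069  0.099] tip [ 0.54  -0.069  0.08 ] F [ 0.173  0.417 -1.15 ] op 0.494 q [ 0.232  0.298 -0.466 -0.    -0.812 -1.28 ]
tcp [ 0.54  -0.069  0.153] ->  [ 0.541 -0.07   0.148] SHIFT cm [ 0.42 -0.02 -0.08] TURN deg [-0.1  0.1 -0.2] rows>= 1.0
```

```bash
python3 -m handwheel '[[[0.2,0,0],[0,0,0]],[[0.4,0,0],[0,0,0]],[[0.4,0,0],[0,0,0]]]' | sed -n '2p;4p'
python3 -m handwheel '[[[0.12,0,0],[0,0,0]],[[0.12,0,0],[0,0,0]],[[0.12,0,0],[0,0,0]]]' | sed -n '2p;4p'
python3 - <<'E'
from h import *
st();s=cam("side","side12");w=cam("wrist","wrist12")
E
```

```text
eef_pos: [0.5407, -0.0691, 0.149]
wrist_force: [0.1, -0.5, -1.7]
eef_pos: [0.5411, -0.069, 0.1485]
wrist_force: [-1.2, 0.5, 1.2]
t 14.45 tcp [ 0.541 -0.069  0.148] X [-0.002 -0.    -1.   ] Z [-0.499  0.867  0.001] pinch [ 0.541 -0.069  0.095] tip [ 0.541 -0.069  0.075] F [-1.181  0.543  1.159] op 0.492 q [ 0.232  0.303 -0.47  -0.    -0.8   -1.28 ]
```

View pics/side12.png

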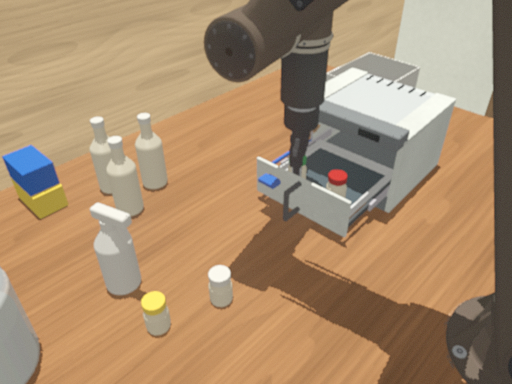

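View pics/wrist12.png

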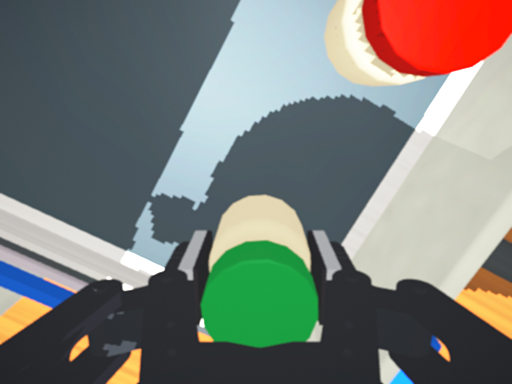

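Fz went from −1.7 to +1.2 N, so the jar is resting on the floor. Release.

```bash
python3 -m handwheel '[[[0.05,0,0],[0,0,0]],[[0.05,0,0],[0,0,0]],[[0.05,0,0],[0,0,0]],[[0.05,0,0],[0,0,0]],[[0.05,0,0],[0,0,0]],[[0.05,0,0],[0,0,0]]]' 6 | tail -2
python3 -m handwheel '[[[-1.5,0,0],[0,0,0]],[[-4,0,0],[0,0,0]],[[-7,0,0],[0,0,0]],[[-10,0,0],[0,0,0]],[[-12,0,0],[0,0,0]],[[-13,0,0],[0,0,0]],[[-13,0,0],[0,0,0]]]' | tail -2
python3 - <<'E'
from h import *
st();w=cam("wrist","wrist13")
g=((50,100,40),(75,255,255)); b=blobs(w,*g); print(b,[plane(w,*x[1],.118) for x in b])
E
```

```text
wrist_force: [-0.5, -0.3, 0.1]
opening: 0.699
wrist_force: [1.2, 0.2, -1.1]
opening: 0.7
t 15.63 tcp [ 0.542 -0.069  0.28 ] X [ 0.002  0.    -1.   ] Z [-0.499  0.867 -0.001] pinch [ 0.542 -0.069  0.226] tip [ 0.542 -0.069  0.207] F [ 1.248  0.233 -1.131] op 0.7 q [ 0.232  0.165 -0.309  0.    -1.095 -1.28 ]
[([233, 164, 57, 57, 2465], [260.9, 191.5]), ([88, 251, 16, 25, 190], [95.3, 263.0])] [array([ 0.541, -0.068,  0.118]), array([ 0.651, -0.148,  0.118])]
```

View pics/wrist13.png

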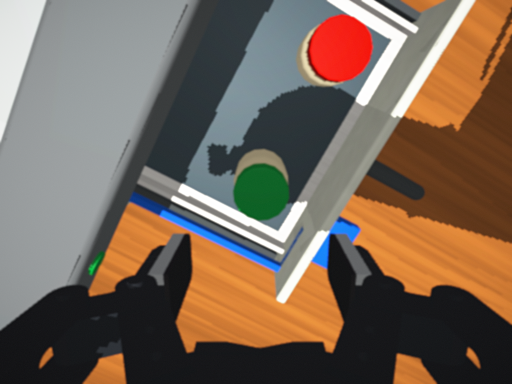

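Green jar stands at (0.541,−0.068) on the tray, let go (cap circle at (261,191) in the wrist view). Now the paddle.

```bash
python3 - <<'E'
from h import *
go((.558,.04,.17),cabrot(38),.073)
p,T=tool();print(r.sense()["joint_positions"])
E
```

```text
tcp [ 0.541 -0.069  0.278] ->  [0.556 0.085 0.228] SHIFT cm [ 5.09 -8.97 12.58] TURN deg [-59.7  20.6  34.2] rows>= 11.0
[ 0.232  0.166 -0.311 -0.001 -1.094 -1.28 ]
```

```bash
python3 -m handwheel '[[[0,-1.5,2.1],[-2,0.7,1.1]],[[0,-3.2,4.4],[-7,2.4,4]],[[0,-4.8,6.6],[-13,4.4,7]],[[0,-6,8.4],[-18,6.2,10]],[[0,-7,9.8],[-24,8.2,13.5]],[[0,-7.8,11],[-30,10.3,17]],[[1,-8.4,11.8],[-36,12.3,20.5]],[[2,-8.8,12.3],[-42,14.4,24]],[[3,-9,12.6],[-47,16.4,27]],[[4,-9,12.6],[-52,18,30]],[[4.7,-9,12.6],[-57,19.6,32.5]],[[5.1,-9,12.6],[-59.7,20.6,34.2]]]' 0 | tail -2
python3 - <<'E'
from h import *
st();w=cam("wrist","wrist14");t=cam("top","top14");print(proj(w,(.558,.0095,.09)))
a,b=(105,150,60),(125,255,255)
print([(x,plane(w,*x[1],.088)) for x in blobs(w,a,b)])
p,T=tool();print("tip px",proj(w,p+.073*T[:,0]))
go((.558,.009,.115),cabrot(38),.073)
E
```

```text
wrist_force: [0.8, 0.1, 0.0]
opening: 0.0
t 16.68 tcp [0.555 0.085 0.224] X [ 0.02  -0.62  -0.784] Z [-0.999 -0.041  0.007] pinch [0.556 0.052 0.182] tip [0.557 0.04  0.167] F [0.794 0.096 0.004] op 0.0 q [ 0.732  0.378 -0.51   0.532 -1.207 -1.016]
[257.181 229.036]
[(([198, 25, 18, 157, 902], [207.2, 91.0]), array([ 0.605, -0.108,  0.088])), (([225, 208, 65, 41, 367], [256.2, 222.0]), array([0.559, 0.004, 0.088])), (([255, 228, 10, 2, 16], [259.5, 228.4]), array([0.556, 0.008, 0.088]))]
tip px [258.107 246.664]
tcp [0.555 0.085 0.224] ->  [0.556 0.054 0.173] SHIFT cm [ 5.98 -0.78 -0.05] TURN deg [ 0.3  0.2 -0.3] rows>= 2.0
```

View pics/wrist14.png

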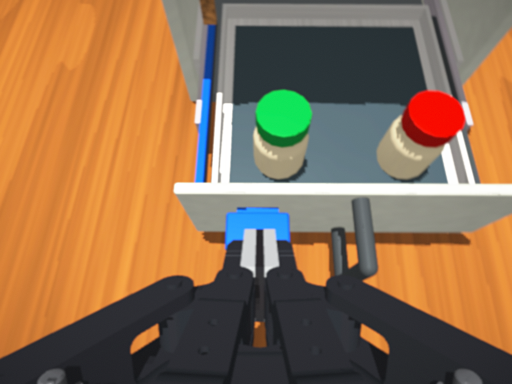

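View pics/top14.png

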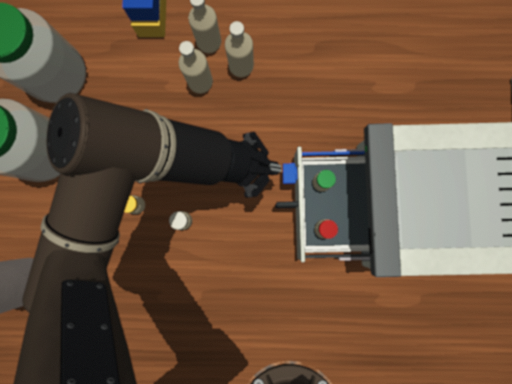

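```bash
python3 -m handwheel '[[[2,-0.3,0],[0,0,0]],[[4.2,-0.6,0],[0,0,0]],[[5.6,-0.8,0],[0,0,0]],[[6,-0.8,0],[0,0,0]],[[6,-0.8,0],[0,0,0]]]' | tail -2
python3 - <<'E'
from h import *
st();go((.558,.009,.100),cabrot(38),.073);go((.558,.008,.090),cabrot(38),.073);p,T=tool();print("down per cm",T.T@[0,0,-1.],"in per cm",T.T@[np.sin(TH),-np.cos(TH),0])
cam("wrist","wrist15")
E
```

```text
wrist_force: [-0.5, 1.0, -0.3]
opening: 0.0
t 17.2 tcp [0.555 0.053 0.171] X [ 0.015 -0.62  -0.785] Z [-0.999 -0.035  0.008] pinch [0.556 0.019 0.129] tip [0.557 0.008 0.114] F [-0.491  0.99  -0.341] op 0.0 q [ 0.678  0.422 -0.602  0.594 -1.076 -1.07 ]
tcp [0.555 0.053 0.171] ->  [0.556 0.054 0.158] SHIFT cm [ 1.02 -0.94 -0.11] TURN deg [ 0.3  0.4 -0.3] rows>= 1.0
tcp [0.555 0.053 0.171] ->  [0.556 0.053 0.148] SHIFT cm [ 1.86 -1.48 -0.12] TURN deg [ 0.3  0.4 -0.3] rows>= 1.0
down per cm [ 0.785 -0.62  -0.008] in per cm [ 0.62   0.785 -0.   ]
```

View pics/wrist15.png

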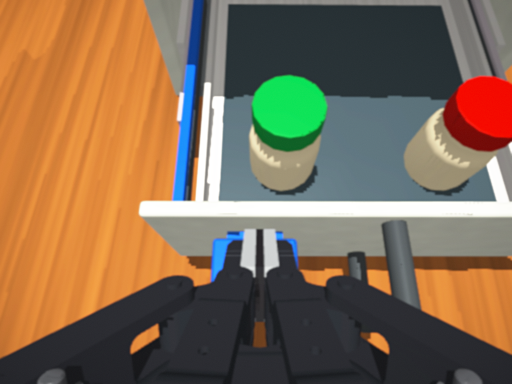

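```bash
python3 -m handwheel '[[[0.6,-0.5,0],[0,0,0]],[[1.1,-0.9,-0.1],[0,0.3,0]],[[1.1,-0.9,-0.1],[0,0.3,0]]]' | sed -n '2p;4p'
python3 -m handwheel '[[[0.25,-0.2,0],[0,0,0]],[[0.4,-0.3,0],[0,0,0]],[[0.4,-0.3,0],[0,0,0]]]' | sed -n '2p;4p'
python3 - <<'E'
from h import *
st()
E
```

```text
eef_pos: [0.5568, 0.054, 0.1572]
wrist_force: [-0.2, -0.5, -1.4]
eef_pos: [0.5569, 0.0541, 0.1521]
wrist_force: [-0.4, -0.2, 0.7]
t 17.75 tcp [0.557 0.054 0.152] X [ 0.023 -0.619 -0.785] Z [-0.999 -0.039  0.002] pinch [0.558 0.021 0.11 ] tip [0.559 0.009 0.095] F [-0.357 -0.233  0.666] op 0.0 q [ 0.675  0.446 -0.624  0.617 -1.034 -1.102]
```

```bash
python3 -m handwheel '[[[0.2,-0.15,0],[0,0,0]],[[0.3,-0.25,0],[0,0,0]],[[0.3,-0.25,0],[0,0,0]]]' | sed -n '2p;4p'
python3 -m handwheel '[[[0.2,-0.15,0],[0,0,0]],[[0.3,-0.25,0],[0,0,0]],[[0.3,-0.25,0],[0,0,0]]]' | sed -n '2p;4p'
python3 - <<'E'
from h import *
st()
E
```

```text
eef_pos: [0.557, 0.0542, 0.1484]
wrist_force: [-1.0, -1.3, 3.4]
eef_pos: [0.557, 0.0542, 0.1447]
wrist_force: [-1.7, 0.0, 6.0]
t 18.25 tcp [0.557 0.054 0.145] X [ 0.023 -0.62  -0.784] Z [-0.999 -0.04   0.002] pinch [0.558 0.021 0.102] tip [0.559 0.009 0.087] F [-1.658  0.036  6.041] op -0.005 q [ 0.674  0.456 -0.631  0.625 -1.021 -1.114]
```

```bash
python3 -m handwheel '[[[0.17,-0.13,0],[0,0,0]],[[0.17,-0.13,0],[0,0,0]],[[0.17,-0.13,0],[0,0,0]]]' | sed -n '2p;4p'
python3 - <<'E'
from h import *
st();cam("wrist","wrist16");s=cam("side","side16")
E
```

```text
eef_pos: [0.557, 0.0541, 0.143]
wrist_force: [-2.4, 1.8, 6.4]
t 18.5 tcp [0.557 0.054 0.143] X [ 0.023 -0.62  -0.784] Z [-0.999 -0.04   0.002] pinch [0.558 0.021 0.101] tip [0.559 0.009 0.086] F [-2.434  1.782  6.366] op -0.001 q [ 0.674  0.459 -0.633  0.627 -1.018 -1.117]
```

View pics/wrist16.png

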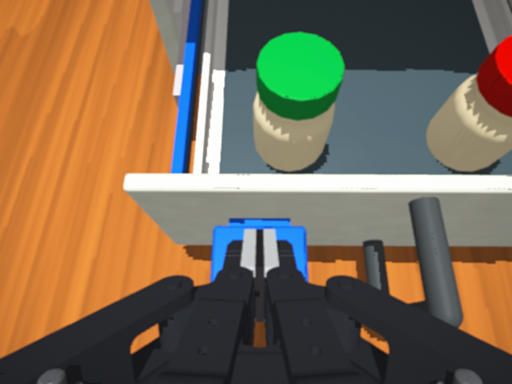

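```bash
python3 -m handwheel '[[[0.25,0.2,0],[0,0,0]],[[0.45,0.4,0],[0,0,0]],[[0.65,0.65,0],[0,0,0]],[[0.65,0.65,0],[0,0,0]]]' | sed -n '2p;4p'
python3 - <<'E'
from h import *
st();cam("wrist","wrist17");t=cam("top");print(blobs(t,(105,150,60),(125,255,255)))
E
```

```text
eef_pos: [0.5576, 0.0448, 0.1426]
wrist_force: [-0.8, -0.9, 6.2]
t 18.93 tcp [0.558 0.045 0.143] X [ 0.024 -0.621 -0.784] Z [-0.999 -0.04   0.001] pinch [0.559 0.011 0.1  ] tip [ 0.559 -0.001  0.085] F [-0.798 -0.93   6.166] op 0.007 q [ 0.658  0.455 -0.645  0.641 -1.007 -1.116]
[([123, 0, 35, 16, 345], [140.3, 4.7]), ([307, 152, 57, 4, 98], [334.4, 153.6]), ([286, 164, 15, 20, 133], [294.6, 175.4])]
```

View pics/wrist17.png

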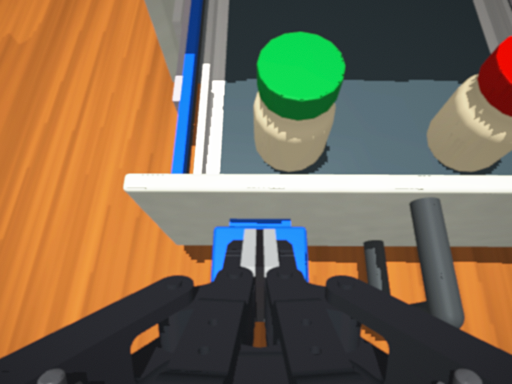

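The tray is moving with the finger (panel stays fixed in the wrist view). Continue inward.

```bash
python3 -m handwheel '[[[0.2,0.2,0],[0,0,0]],[[0.5,0.6,0],[0,0,0]],[[0.9,1.1,0],[0,0,0]],[[1.3,1.6,0],[0,0,0]],[[1.7,2.1,0],[0,0,0]],[[2.1,2.6,0],[0,0,0]],[[2.5,3.1,0],[0,0,0]],[[2.8,3.5,0],[0,0,0]],[[3,3.8,0],[0,0,0]],[[3.1,3.9,0],[0,0,0]],[[3.1,3.9,0],[0,0,0]]]' | sed -n '2p;4p'
python3 - <<'E'
from h import *
st();cam("wrist","wrist18");cam("side","side18");t=cam("top","top18")
E
```

```text
eef_pos: [0.5597, -0.0053, 0.1433]
wrist_force: [-1.0, 0.2, 5.9]
t 19.95 tcp [ 0.56  -0.005  0.143] X [ 0.024 -0.621 -0.783] Z [-0.999 -0.039  0.   ] pinch [ 0.561 -0.039  0.101] tip [ 0.561 -0.051  0.086] F [-0.974  0.173  5.851] op -0.001 q [ 0.569  0.433 -0.699  0.715 -0.958 -1.105]
```

View pics/wrist18.png

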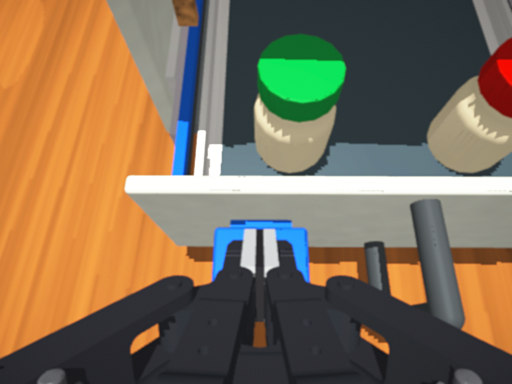

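View pics/top18.png

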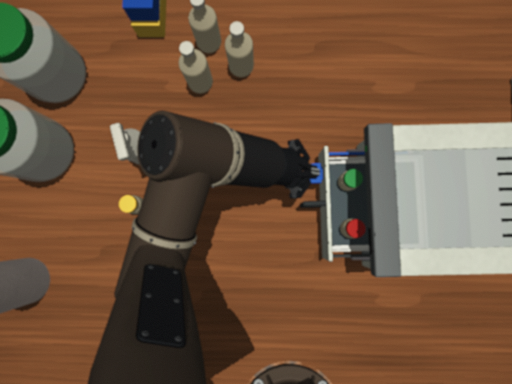

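```bash
python3 -m handwheel '[[[-0.8,0.6,0],[0,0,0]],[[-3,0,0],[0,0,0]],[[-6,0,0.5],[0,0,0]],[[-9,0,2],[0,0,0]],[[-11,0,4],[0,0,0]],[[-12,0,6],[0,0,0]],[[-12,0,7],[0,0,0]],[[-12,0,7],[0,0,0]]]' 4 | sed -n '2p;4p'
python3 - <<'E'
from h import *
st();w=cam("wrist","wrist19");t=cam("top")
rd=((0,180,60),(5,255,255));g=((50,100,40),(75,255,255))
for k in(rd,g): print([(x[1],plane(t,*x[1],.12)) for x in blobs(t,*k)])
bl=[(x[1],x[0]) for x in blobs(t,(105,150,60),(125,255,255))]; print(bl,[plane(t,*x[0],.089) for x in bl])
go((.489,-.025,.067),cabrot(38))
E
```

```text
eef_pos: [0.4854, 0.0668, 0.2378]
wrist_force: [-0.4, 0.6, 0.6]
t 20.77 tcp [0.485 0.067 0.238] X [ 0.025 -0.62  -0.784] Z [-0.999 -0.041  0.   ] pinch [0.487 0.033 0.196] tip [0.487 0.022 0.181] F [-0.422  0.65   0.598] op 0.467 q [ 0.804  0.259 -0.642  0.499 -1.215 -1.072]
[([355.3, 228.1], array([ 0.436, -0.129,  0.12 ]))]
[([12.5, 31.1], array([0.872, 0.642, 0.12 ])), ([6.0, 129.9], array([0.643, 0.64 , 0.12 ])), ([353.0, 177.7], array([ 0.545, -0.126,  0.12 ]))]
[([138.3, 4.2], [123, 0, 32, 10, 292]), ([344.8, 152.9], [330, 152, 34, 3, 82]), ([315.6, 172.8], [309, 163, 15, 20, 258])] [array([0.955, 0.367, 0.089]), array([ 0.604, -0.115,  0.089]), array([ 0.559, -0.049,  0.089])]
tcp [0.487 0.067 0.237] ->  [0.488 0.008 0.109] SHIFT cm [13.64 -3.36  0.13] TURN deg [ 0.3 -0.2 -0.4] rows>= 4.0
```

View pics/wrist19.png

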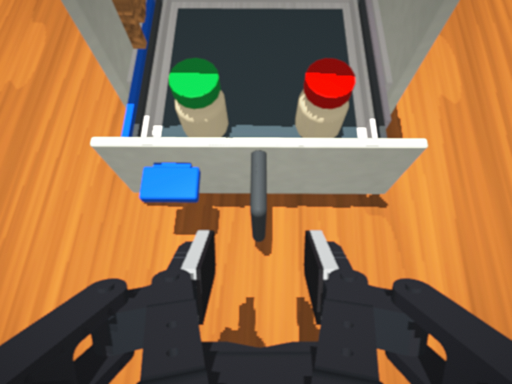

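```bash
python3 -m handwheel '[[[2,-1.5,0],[0,0,0]],[[5,-3,0.1],[0,0,0]],[[8.5,-3.4,0.1],[0,0,0]],[[11.5,-3.4,0.1],[0,0,0]],[[13.2,-3.4,0.1],[0,0,0]],[[13.6,-3.4,0.1],[0,0,0]],[[13.6,-3.4,0.1],[0,0,0]]]' | sed -n '2p;4p'
python3 - <<'E'
from h import *
st();w=cam("wrist","wrist20")
E
```

```text
eef_pos: [0.4878, 0.007, 0.1083]
wrist_force: [0.4, 0.2, -0.4]
t 21.45 tcp [0.488 0.007 0.108] X [ 0.021 -0.623 -0.782] Z [-0.999 -0.038  0.004] pinch [ 0.489 -0.027  0.066] tip [ 0.489 -0.038  0.051] F [ 0.42   0.232 -0.434] op 0.466 q [ 0.667  0.414 -0.857  0.71  -0.878 -1.251]
```

View pics/wrist20.png

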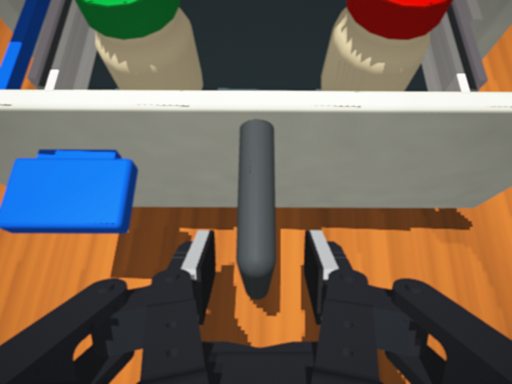

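Bar centred between the pads; grip and push in.

```bash
python3 -m handwheel '[[[0,0,0],[0,0,0]],[[0,0,0],[0,0,0]],[[0,0,0],[0,0,0]],[[0,0,0],[0,0,0]],[[0,0,0],[0,0,0]]]' 0 60 | tail -2
python3 - <<'E'
from h import *
p,T=tool();print(p,"in per cm",T.T@[np.sin(TH),-np.cos(TH),0])
E
python3 -m handwheel '[[[0.2,0.2,0],[0,0,0]],[[0.6,0.7,0],[0,0,0]],[[1.1,1.4,0],[0,0,0]],[[1.6,2.0,0],[0,0,0]],[[2.1,2.6,0],[0,0,0]],[[2.6,3.3,0],[0,0,0]],[[3.1,3.9,0],[0,0,0]],[[3.6,4.5,0],[0,0,0]],[[4.1,5.1,0],[0,0,0]],[[4.5,5.6,0],[0,0,0]],[[4.7,5.9,0],[0,0,0]],[[4.7,5.9,0],[0,0,0]]]'
python3 - <<'E'
from h import *
st();w=cam("wrist","wrist21");p,T=tool();print(p,"in per cm",T.T@[np.sin(TH),-np.cos(TH),0])
E
```

```text
wrist_force: [-2.5, 1.1, 5.2]
opening: 0.123
[0.489 0.009 0.11 ] in per cm [0.622 0.783 0.005]
time: 22.92
eef_pos: [0.4915, -0.0675, 0.1099]
tcp_rot: [0.246, 0.672, -0.22, -0.663]
wrist_force: [-1.2, -2.7, 0.2]
opening: 0.122
t 22.92 tcp [ 0.491 -0.068  0.11 ] X [ 0.023 -0.622 -0.783] Z [-0.999 -0.039  0.001] pinch [ 0.493 -0.101  0.068] tip [ 0.493 -0.113  0.053] F [-1.19  -2.699  0.158] op 0.122 q [ 0.487  0.382 -0.936  0.886 -0.809 -1.253]
[ 0.492 -0.067  0.11 ] in per cm [0.622 0.783 0.004]
```

View pics/wrist21.png

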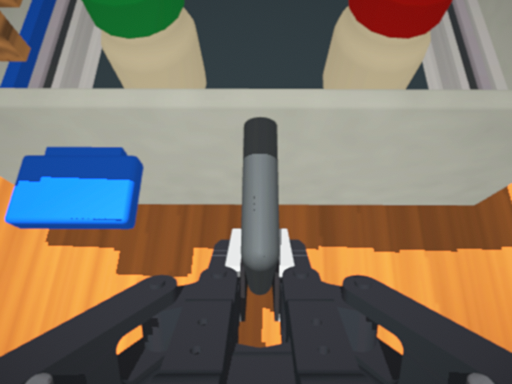

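```bash
python3 -m handwheel '[[[0.3,0.4,0],[0,0,0]],[[0.6,0.8,0],[0,0,0]],[[0.8,1,0],[0,0,0]],[[0.8,1,0],[0,0,0]]]' | sed -n '2p;4p'
python3 -m handwheel '[[[0.2,0.2,0],[0,0,0]],[[0.3,0.4,0],[0,0,0]],[[0.3,0.4,0],[0,0,0]]]' | sed -n '2p;4p'
python3 -m handwheel '[[[0.2,0.2,0],[0,0,0]],[[0.3,0.4,0],[0,0,0]],[[0.3,0.4,0],[0,0,0]]]' | sed -n '2p;4p'
```

```text
eef_pos: [0.4919, -0.0805, 0.1099]
wrist_force: [-0.6, -2.0, -1.3]
eef_pos: [0.4922, -0.0856, 0.1099]
wrist_force: [-1.0, -2.8, -2.4]
eef_pos: [0.4923, -0.0893, 0.1099]
wrist_force: [-14.0, 17.6, 8.2]
```

```bash
python3 -m handwheel '[[[0.1,0.15,0],[0,0,0]],[[0.1,0.15,0],[0,0,0]],[[0.1,0.15,0],[0,0,0]]]' | sed -n '2p;4p'
python3 -m handwheel '[[[-0.15,-0.2,0],[0,0,0]],[[-0.15,-0.2,0],[0,0,0]],[[-0.15,-0.2,0],[0,0,0]]]' | sed -n '2p;4p'
python3 - <<'E'
from h import *
st()
E
```

```text
eef_pos: [0.4922, -0.0895, 0.11]
wrist_force: [-18.4, 22.8, 12.5]
eef_pos: [0.492, -0.0868, 0.11]
wrist_force: [-4.2, 2.2, 2.7]
t 24.3 tcp [ 0.492 -0.087  0.11 ] X [ 0.027 -0.618 -0.786] Z [-0.999 -0.044 -0.   ] pinch [ 0.493 -0.12   0.068] tip [ 0.494 -0.132  0.053] F [-4.211  2.186  2.731] op 0.125 q [ 0.432  0.373 -0.956  0.943 -0.786 -1.253]
```

```bash
python3 -m handwheel '[[[0.15,0.18,0],[0,0,0]],[[0.15,0.18,0],[0,0,0]],[[0.15,0.18,0],[0,0,0]]]' | sed -n '2p;4p'
python3 -m handwheel '[[[0,0,0],[0,0,0]],[[0,0,0],[0,0,0]],[[0,0,0],[0,0,0]],[[0,0,0],[0,0,0]],[[0,0,0],[0,0,0]]]' 4 | sed -n '2p;4p'
python3 -m handwheel '[[[-1,0,0],[0,0,0]],[[-3,0,0],[0,0,0]],[[-6,-0.3,0],[0,0,0]],[[-10,-0.6,0],[0,0,0]],[[-14,-1,0],[0,0,0]],[[-17,-1,0],[0,0,0]],[[-18,-1,0],[0,0,0]],[[-18,-1,0],[0,0,0]]]' | sed -n '2p;4p'
python3 - <<'E'
from h import *
st();w=cam("wrist","wrist22");t=cam("top","top22");s=cam("side","side22")
bl=[(x[1],x[0]) for x in blobs(t,(105,150,60),(125,255,255))]; print(bl,[plane(t,*x[0],.089) for x in bl])
cy=((22,150,80),(32,255,255));print([plane(t,*x[1],.07) for x in blobs(t,*cy)])
print([plane(t,*x[1],.07) for x in blobs(t,(0,0,170),(180,40,255)) if abs(x[1][0]-177)<12 and x[1][1]>200])
rd=((0,180,60),(5,255,255));print("red w",[(x,plane(w,*x[1],.118)) for x in blobs(w,*rd)])
E
```

```text
eef_pos: [0.4921, -0.0892, 0.11]
wrist_force: [-3.7, 0.3, 2.1]
eef_pos: [0.4923, -0.0891, 0.11]
wrist_force: [-0.4, -0.1, 0.1]
eef_pos: [0.4881, 0.0324, 0.247]
wrist_force: [0.0, -0.2, 0.8]
t 25.63 tcp [0.488 0.032 0.247] X [ 0.032 -0.616 -0.787] Z [-0.999 -0.046 -0.004] pinch [ 0.49  -0.001  0.205] tip [ 0.49  -0.013  0.19 ] F [ 0.03  -0.208  0.832] op 0.468 q [ 0.746  0.224 -0.674  0.535 -1.192 -1.036]
[([138.3, 4.4], [123, 0, 32, 10, 304]), ([358.8, 171.3], [353, 162, 13, 19, 219])] [array([0.954, 0.367, 0.089]), array([ 0.563, -0.146,  0.089])]
[array([0.915, 0.34 , 0.07 ])]
[]
red w [(([314, 51, 24, 3, 56], [325.8, 51.8]), array([ 0.442, -0.199,  0.118]))]
```

View pics/wrist22.png

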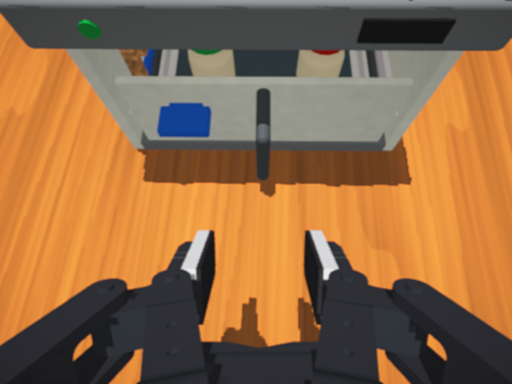

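View pics/top22.png

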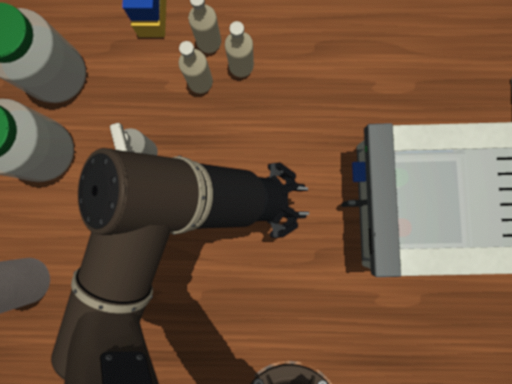

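View pics/side22.png

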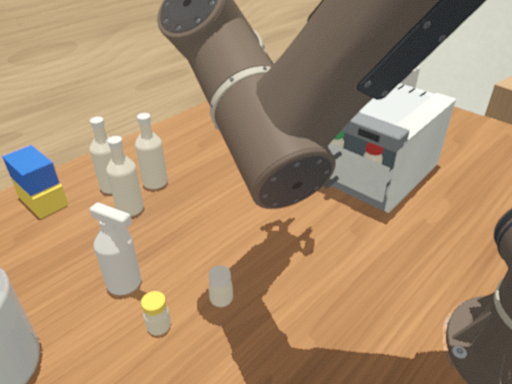

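```bash
python3 - <<'E'
from h import *
w=cam("wrist")
im=w["image"][:,:,::-1]; cv2.imwrite("pics/w22z.png",cv2.resize(im[20:200,60:470],None,fx=1.95,fy=3,interpolation=cv2.INTER_CUBIC))
h=np.array([.4925,-.124,0]); out=np.array([-np.sin(TH),np.cos(TH),0]); cyv=np.array([np.cos(TH),np.sin(TH),0])
print("visor edge mid",plane(w,263,50,.18)," L,R", plane(w,30,46,.18),plane(w,495,49,.18))
for d in(0.045,.051):
  print(d,"panel face: top",proj(w,h-out*d+[0,0,.115]),"bottom .05",proj(w,h-out*d+[0,0,.03]), "sidewall front bottom L/R",proj(w,h-out*d+cyv*.147),proj(w,h-out*d-cyv*.147), "R wall z.15",proj(w,h-out*d-cyv*.147+[0,0,.15]))
E
```

```text
visor edge mid [ 0.49 -0.14  0.18]  L,R [ 0.634 -0.137  0.18 ] [ 0.348 -0.147  0.18 ]
0.045 panel face: top [259.038  82.432] bottom .05 [258.982 136.591] sidewall front bottom L/R [129.092 149.454] [389.025 151.485] R wall z.15 [461.54   51.682]
0.051 panel face: top [259.099  76.605] bottom .05 [259.03 131.68] sidewall front bottom L/R [129.908 144.819] [388.296 146.831] R wall z.15 [459.74   45.382]
```

View pics/w22z.png

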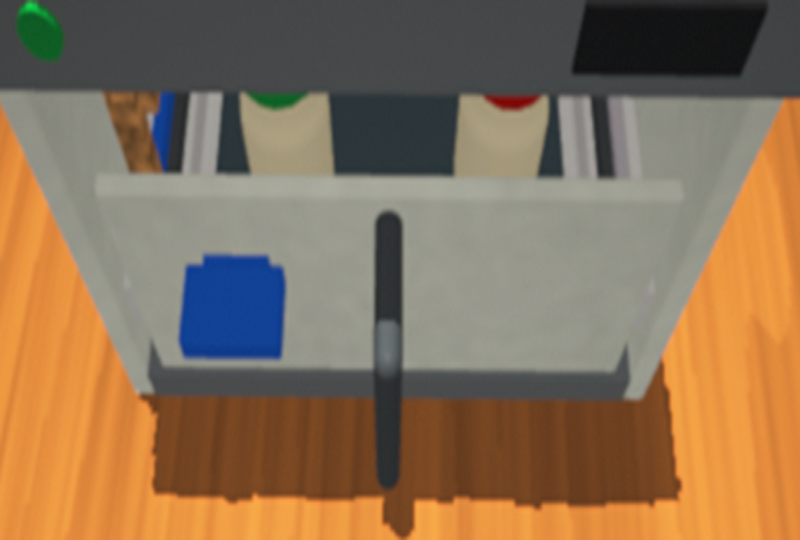

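Panel is flush: the visor edge at y=−0.140 puts the home handle at −0.125, and I measured −0.124. Both jars are upright, and white, yellow and spray look unmoved against the first side picture. Handing in.

```bash
python3 - <<'E'
from h import *
st(); print(r.job_done())
E
```

```text
t 25.83 tcp [0.486 0.029 0.244] X [ 0.025 -0.62  -0.785] Z [-0.999 -0.042  0.002] pinch [ 0.488 -0.005  0.202] tip [ 0.488 -0.016  0.187] F [ 0.941 -0.732  0.575] op 0.469 q [ 0.742  0.227 -0.68   0.535 -1.19  -1.037]
the job is handed in; nothing more can be done
None
```

I pulled the tray out by its handle until it locked and stood the green-capped jar beside the red one. I then pressed the paddle to free the lock, pushed the tray about 59 mm in, and gripped the handle to push it fully home. The job was handed in at 25.8 s of the 69 s allowed, and no verdict was reported.

- **Lock:** pulling hit the hard stop at about 33 N, and pushing back met about 12 N.
- **Home:** pushing in hit a hard stop at about 23 N. In the last pictures the panel looked flush: the handle was at y = −0.124, and the visor edge puts it at about −0.125 when home. That agrees within the 2–3 mm that I can measure.
- **Jars on the tray:** both looked upright in the last wrist picture, though the visor hid the tops of their caps.
- **Paddle and gripper:** the paddle looked up, the gripper was open and clear of everything, and the wrist force was near zero.
- **Other objects:** the yellow jar, white jar and spray bottle looked unmoved in the last side picture compared with the first. The last top-view check of the white and yellow jars found neither, because the arm was in the way.
- **Not confirmed:** an early estimate put the tray about 22 mm ajar at the start, against a stated maximum of 20 mm. The later handle readings suggest about 16 mm.

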